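# Pop and turn the T-handle of the abrasion tester's specimen hatch and slide it open

## Robot

A 6-joint arm with a two-finger parallel gripper is mounted at the origin on the work surface. World frame = base frame: x ahead of the robot, y to its left, z up, the work surface at z = 0. Lengths are in m, angles in rad, forces in N, time in s.
With the tool pointing down it reaches from about 0.35 to 0.875 m from the base axis. Payload 15.5 kg.
Tool frame: the origin (TCP) lies on the centre line of the jaws, within the pads' length; the fingertips stand robot.tip_extent ahead of it and the grasp point (between the pads) lies 5 mm behind it (robot.tip_extent is the distance from the TCP to the fingertips, in m); z points along the fingers, y is the direction in which the jaws open and shut (so a half turn about z gives the same grasp; the last joint's range is limited). The gripper opens to 85 mm and grips with 20 to 120 N. Pads are 22 mm wide; open, the fingers measure 114 mm over their backs; the gripper's body (76 mm by 85 mm) begins 54 mm behind the grasp point. The pads swing forward as they close: fully open they stand 13 mm farther back than shut.
Start: joints at [-1.246, 0.494, 1.345, -0, 1.302, -0.096], TCP at [0.255, -0.571, 0.223] pointing down, gripper open.
Joint ranges: [-2.91, 2.91], [-0.82, 2.16], [0.22, 2.67], [-1.22, 4.37], [0.12, 2.79], [-3.08, 3.08]. Speed limits (rad/s): [1.89, 1.89, 2.57, 3.01, 3.01, 3.01].

## Interface

Orientations are given as [roll, pitch, yaw] about the fixed x, y, z axes, in that order (R = Rz(yaw) Ry(pitch) Rx(roll)).
In Python, from cell import robot, cams, workorder, outline_of, spot_point gives the robot as it stands. The module is installed in compiled form; this text tells all that it offers.
- The arm moves only by the tool move_arm, never from a script. Its argument "rows" is text: rows parted by semicolons, each of 5 numbers parted by spaces: the opening, from -1 (shut) to 1 (fully open), so that 0 is half open, then the shift along the tool's x, y, z in m, then the turn about the tool's z in rad. In form: gripper dx dy dz turn; .... A call has 1 to 5 rows; each row shifts and turns the pose as measured when the row begins, along the tool's axes as they then stand; what a row does not reach is not made up. A row lasts 1/8 s, in which the tool goes at most 62.5 mm and 10.7 degrees, less where a joint would pass 70% of its speed; a pose out of reach is approached as far as the arm can. A call is refused whole if a number of a shift passes 0.0625 or a number of a turn 0.188, either way. A call with a gripper value outside its range is refused whole. The fingers move at their own pace and stop on an object; the grip force is fixed at half the most. Time passes only in rows, so rows that do not move let the fingers close. It gives the time, the measured TCP pose, the force and the opening at its end, in the units of the state.
- robot.state(): the state, without advancing time (a new reading comes with each control period).
- cams.capture(name): name is "scene" or "top"; returns a dict with "img" (420x560x3 uint8, blue, green, red), "vfov" (degrees; the focal length in pixels is half the picture's height over the tangent of half this angle, whatever the lens; pixels are square), "cx", "cy" (the principal point, pixels), "k1" (the pictures are not rectified: a ray, as slopes to the right and down, at radius r is drawn at 1 + k1 r^2 times it, then the intrinsics apply), "R" (3x3) and "t" (3): a world point X has camera coordinates R X + t. Camera axes: x right, y down, z forward; pixel columns grow to the right and rows downward; lengths in m; the calibration is good to about 2 mm. A picture is of the moment at which its call begins. There is no depth.
- workorder.close_job(): hands the job in, once; it reports no verdict.
Trained networks look in a picture, given as the dict that the camera call returned (one of the last four; its "shot" number tells which), for a name from the list of things; names that differ only in an ending like _2 or _b are one class to them, and where a whole thing is asked for, a point or a joint stands for the part that bears it (a point fixed in the world has none). Each returns a list of dicts, best first, with "conf" (0 to 1); they miss things now and then, are a little off and sometimes report something else, mostly with a low value. They report only what shows in the picture. A call takes as long as a camera call.
- outline_of(picture, thing): "mask" (420x560 bool, what is visible of it).
- spot_point(picture, thing): "point" ([x, y, z] in m, in the coordinates of the camera as it stood for that picture, good to about 4 mm: a listed point, or the origin of a listed thing).
The state is a dict: "t": time; "joint_positions": joint angles; "joint_vel": joint speeds; "tau": joint torques, N m; "position": TCP position; "eef_rot": TCP orientation; "ft_force": force on the tool from outside, world axes, zero at the start; "moment": the same for the moment, N m; "gripper_width": finger opening in m.
Only numpy, scipy, OpenCV 4.12 (cv2) and the standard library are available. Lean on these libraries where they do the work, as an engineer would, in place of code of your own. Each camera call takes 0.05 s, during which the arm holds its last target. There are 200 camera calls.

## Task

Open the specimen hatch on top of the abrasion tester: press the round release button gently so that the T-handle pops out, turn the handle clockwise (seen from above) until you feel it come to its stop without forcing it past, then slide the hatch by the handle all the way open. Leave the hatch open with the handle out and turned, and do not disturb the other things on the bench and on the tester.

Things in the scene. Friction and masses are not known exactly. Their poses are not given: they have to be found in the camera images.
- button_bezel: Dark round bezel of the release button, 38 mm across, 4 mm high, on the grey hatch plate on top of the low silver tester. Origin: centre of its underside, 128 mm above the bench. z up; +y is the way the hatch opens; the T-handle's axis lies 85 mm along +y. The steel button in it, 22 mm across, stands 12 to 21 mm above this origin: this varies and is not measured.
- button_spot (a point): The same point as the bezel's origin, below the button. The button sinks 6 mm in all, spring 2 N rising to 5 N; it frees the handle after 5 mm, shortly before its hard bottom. More than 15 N damages it: stop when the handle pops. The handle stays out when the button is let go.
- t_grip (a point): Centre of the steel T-bar, 84 mm long, 14 mm wide, 14 mm high; y along the bar, x across, z up. Locked, it lies along the hatch's y, its top flush in the dish, and cannot be gripped. Popped, it stands 26 mm higher: centre 165 mm, underside 158 mm above the bench, 12 mm clear of the dish, held out by a spring of 3 N or more. It turns about the vertical through this point.
- dish_top (a point): On the T-handle's axis, at the top of the dark raised dish around the bar (44 mm across, 112 mm long along y, its top 146 mm above the bench). Axes as the hatch: y is the way it opens. From 75 mm on the -x side to 115 mm on the +x side nothing is higher than the dish but the handle; further along +x the tester's console carries parts up to 205 mm above the bench.
- t_handle (a joint): How far the T-handle stands out, m: 0 flush and caught, 0.026 fully popped.
- spindle (a joint): Turn of the T-handle, rad: 0 locked, growing clockwise seen from above, about 0.1 N m of friction. It draws the latch bolt, which comes free only in the last 0.14 rad before a firm stop; the stop lies between 0.5 and 1.5 rad, varies, is not measured and must be felt. The handle stays where it is left.
- stop_pin (a joint): How far the slender pin that stops the turn is bent, m: 0 unbent. It gives way for good if the handle is twisted into the stop with more than about 0.3 N m in all (friction included); over 0.0008 is a damaged latch.
- hatch (a joint): Opening of the hatch, m: 0 shut, 0.085 at its open end stop; slides level along its own +y with about 5 N of friction once the bolt is drawn, carrying the handle and the button with it, and stays where it is left.
- weight: Bystander: steel test weight, 32 mm across, 36 mm high, standing on the tester's deck ahead of the opening hatch, clear of its travel. Origin: centre of the underside.
- offcut: Bystander: small chipboard piece 50 x 50 x 12 mm lying on the tester's console. Origin: centre of the underside.
- panel_piece: Bystander: chipboard specimen 100 x 100 x 16 mm on the bench beside the tester. Origin: centre of the underside.
- tape_roll: Bystander: roll of yellow tape, 90 mm across, 48 mm high, on the bench. Origin: centre of the underside.
- brush: Bystander: small hand brush lying on the bench before the tester. Origin: underside.
- beaker: Bystander: glass beaker, 66 mm across, 80 mm high, on the bench. Origin: centre of the underside.
- bottle: Bystander: clear bottle, 60 mm across, 140 mm high, on the bench. Origin: centre of the underside.

How it is judged:
By the outcome, as a careful person would: the job done as asked, in the order asked, and still so for the second after the job is handed in, with the robot touching nothing.
It also fails if it takes over 67 s, if anything falls off the work surface, if the arm or the gripper's body presses on something with over 40 N, if the wrist force passes 120 N, or if a joint passes its speed limit or range.

## Working session

There is one attempt and no reset: what is moved stays moved. The work goes in short steps, Python scripts to look and compute and a tool call to move; the robot and the scene stay as the last step left them, time stands still between calls to the robot, and variables do not carry over. Pictures are saved under pics/ and viewed, about 8 in all and at most 12, crops included, and the job is handed in when it is done.

Besides the shell and the picture viewer there is one more tool, called after "Call:" by a JSON object that holds its "method" and its "body". move_arm: Moves the arm, as the interface text tells. Its arguments: {"type":"object","properties":{"rows":{"type":"string"}},"required":["rows"]}

```bash
mkdir -p pics; cat > h.py <<'E'
import numpy as np,cv2
from cell import robot,cams,workorder,outline_of,spot_point
def world(p,c): return np.asarray(c["R"]).T@(np.asarray(p)-np.asarray(c["t"]))
def proj(X,c):
    p=np.asarray(c["R"])@np.asarray(X)+np.asarray(c["t"]);s=p[:2]/p[2];s=s*(1+c["k1"]*(s@s))
    f=210/np.tan(np.radians(c["vfov"])/2);return s*f+[c["cx"],c["cy"]]
def ray(uv,c,z):
    f=210/np.tan(np.radians(c["vfov"])/2);d=(np.array(uv)-[c["cx"],c["cy"]])/f;s=d.copy()
    for _ in range(20): s=d/(1+c["k1"]*(s@s))
    R=np.asarray(c["R"]);w=R.T@np.array([s[0],s[1],1]);o=-R.T@np.asarray(c["t"])
    return o+w*(z-o[2])/w[2]
E
python3 - <<'E'
from h import *
print(robot.state(), getattr(robot,'tip_extent',None))
for n in("scene","top"):
    c=cams.capture(n);cv2.imwrite(f"pics/{n}0.png",c["img"])
    print(n,"cam at",-np.asarray(c["R"]).T@np.asarray(c["t"]))
    for th in("button_spot","t_grip","dish_top","weight","offcut","button_bezel"):
        for r in spot_point(c,th)[:1]: print(th,round(r["conf"],2),world(r["point"],c).round(4),proj(world(r["point"],c),c).round(0))
E
```

```text
{'t': 0.0, 'joint_positions': array([-1.24651031e+00,  4.94196270e-01,  1.34614894e+00,  1.00906467e-05,
        1.30245598e+00, -9.54709474e-02]), 'joint_vel': array([ 0.00023812,  0.00053656, -0.00074577, -0.00033935, -0.00012689,
        0.00195123]), 'tau': array([-4.02175676e-03, -8.82185411e+01, -3.83871996e+01, -5.99389841e-04,
        1.00791399e-02,  4.00767624e-05]), 'position': array([ 0.25461721, -0.57038457,  0.22208607]), 'eef_rot': array([-3.14039054e+00, -1.24887196e-04,  4.19754204e-01]), 'ft_force': array([ 0.08637462, -0.66026919,  0.25481715]), 'moment': array([-0.03587821,  0.04670675, -0.01194348]), 'gripper_width': 0.08535794822801528} 0.014
scene cam at [ 1.21017725 -0.23546692  0.8827561 ]
button_spot 0.73 [ 0.5951 -0.198   0.1284] [175. 257.]
t_grip 0.83 [ 0.5893 -0.1113  0.1384] [221. 237.]
dish_top 0.86 [ 0.5851 -0.1156  0.1475] [217. 233.]
weight 0.5 [0.5552 0.0791 0.1215] [311. 202.]
offcut 0.72 [ 0.7083 -0.0463  0.1415] [279. 276.]
button_bezel 0.73 [ 0.5948 -0.2012  0.1261] [173. 258.]
top cam at [0.44325521 0.01310469 1.11519678]
button_spot 0.47 [ 0.5915 -0.196   0.1263] [364. 195.]
t_grip 0.68 [ 0.5849 -0.1128  0.1392] [331. 198.]
dish_top 0.92 [ 0.5835 -0.1158  0.1452] [332. 198.]
weight 0.57 [0.5497 0.0788 0.1204] [251. 215.]
offcut 0.59 [ 0.7117 -0.0398  0.1394] [299. 146.]
button_bezel 0.65 [ 0.5929 -0.1992  0.1257] [365. 194.]
```

```bash
python3 - <<'E'
import cv2,numpy as np
a=cv2.imread("pics/scene0.png")[140:350,80:380];b=cv2.imread("pics/top0.png")[110:270,200:430]
b=cv2.resize(b,(800,556));a=cv2.resize(a,(800,560))
cv2.imwrite("pics/a1.png",a);cv2.imwrite("pics/b1.png",b)
E
```

```text
(no output)
```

View pics/a1.png

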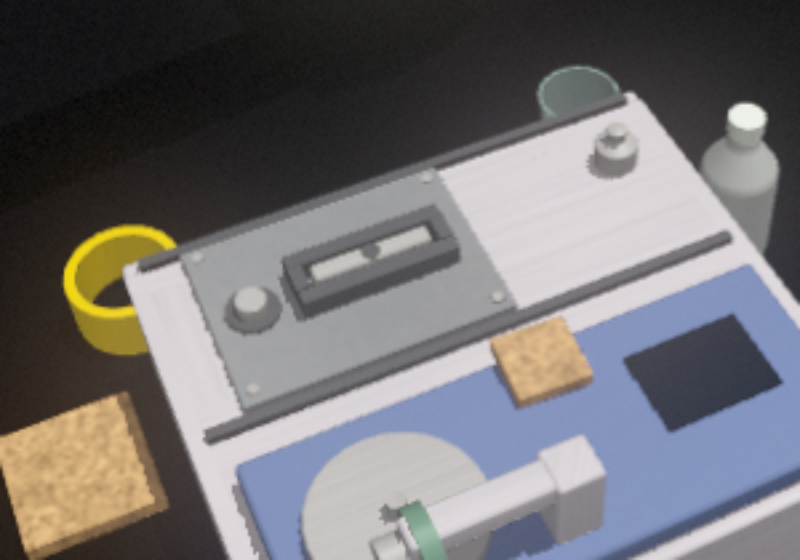

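View pics/b1.png

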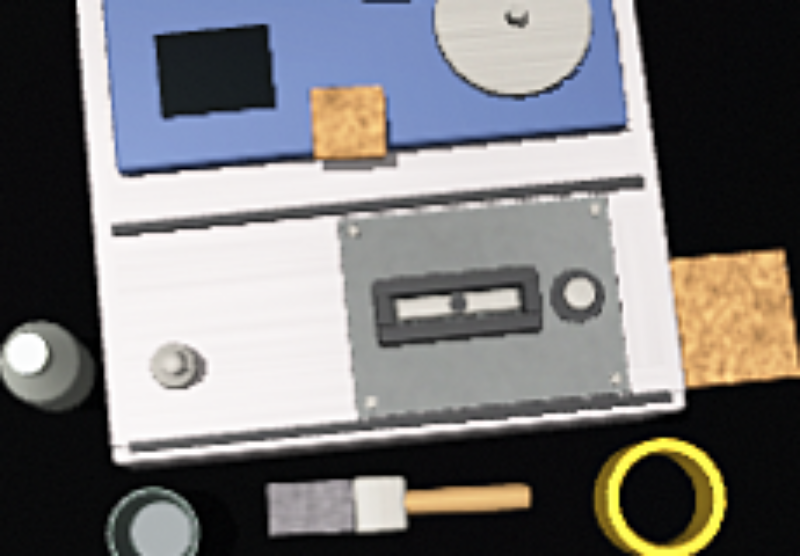

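```bash
python3 - <<'E'
from h import *
c=cams.capture("top")
k=800/230
P=lambda u,v,z: ray([200+u/k,110+v/k],c,z)
a,b=P(113,230,.13),P(643,182,.13);d=a-b;print("rail1",np.degrees(np.arctan2(d[1],d[0])))
a,b=P(130,448,.13),P(672,397,.13);d=a-b;print("rail2",np.degrees(np.arctan2(d[1],d[0])))
print("btn",P(580,290,.143),"bezel",P(578,295,.132),"handle hub",P(459,303,.139))
for n in("top","scene"):
    c=cams.capture(n)
    for th,z in(("button_bezel",.135),("t_handle",.146),("t_grip",.146)):
        for r in outline_of(c,th)[:1]:
            m=r["mask"].astype(np.uint8);ys,xs=np.nonzero(m)
            q=np.array([ray([x,y],c,z)[:2] for x,y in zip(xs,ys)]);mu=q.mean(0)
            w,v=np.linalg.eigh(np.cov((q-mu).T));e=v[:,1]*np.sign(v[1,1])
            print(n,th,round(r["conf"],2),len(xs),mu.round(4),"ext",np.ptp(q,0).round(3),"ang",np.degrees(np.arctan2(e[1],e[0])).round(1))
E
```

```text
rail1 94.29403670327112
rail2 94.3525517531505
btn [ 0.59292328 -0.19894     0.143     ] bezel [ 0.59114721 -0.19979785  0.132     ] handle hub [ 0.58591124 -0.11621959  0.139     ]
top button_bezel 0.65 180 [ 0.592  -0.1965] ext [0.034 0.034] ang 80.4
top t_handle 0.48 245 [ 0.5848 -0.113 ] ext [0.021 0.081] ang 94.4
top t_grip 0.58 220 [ 0.5852 -0.1128] ext [0.018 0.081] ang 94.5
scene button_bezel 0.7 286 [ 0.5982 -0.1985] ext [0.037 0.037] ang 43.9
scene t_handle 0.75 399 [ 0.5903 -0.1136] ext [0.024 0.085] ang 94.4
scene t_grip 0.54 346 [ 0.5904 -0.1163] ext [0.024 0.085] ang 95.7
```

Call:
{"method": "move_arm", "body": {"rows": "-1 0 0 -0.006 -0.175; -1 0 0 -0.006 -0.175; -1 0 0 -0.006 -0.175; -1 0 0 -0.006 -0.175; -1 0 0 0 -0.175"}}

```text
t: 1.78
position: [0.2547, -0.5706, 0.2473]
eef_rot: [-3.141, -0.0, 1.321]
ft_force: [-0.0, 0.5, -0.4]
gripper_width: -0.0001
```

Call:
{"method": "move_arm", "body": {"rows": "-1 0 0 0 -0.175; -1 0 0 0 -0.175; -1 0.038 0.04 0 0; -1 0.038 0.04 0 0; -1 0.038 0.04 0 0"}}

```text
t: 2.4
position: [0.3614, -0.4435, 0.247]
eef_rot: [3.142, 0.001, 1.682]
ft_force: [0.2, 0.3, 0.5]
gripper_width: -0.0003
```

Call:
{"method": "move_arm", "body": {"rows": "-1 0.038 0.04 0 0; -1 0.038 0.04 0 0; -1 0.038 0.04 0 0; -1 0.038 0.04 0 0; -1 0 0 0 0"}}

```text
t: 3.02
position: [0.5096, -0.2661, 0.2476]
eef_rot: [3.14, 0.002, 1.685]
ft_force: [0.1, -1.2, 0.7]
gripper_width: -0.0002
```

Call:
{"method": "move_arm", "body": {"rows": "-1 0 0 0 0.037; -1 0.03 0.044 0 0; -1 0.03 0.044 0 0; -1 0 0 0.02 0; -1 0 0 0 0"}}

```text
t: 3.65
position: [0.5942, -0.2001, 0.2274]
eef_rot: [3.14, 0.003, 1.646]
ft_force: [0.0, 0.2, -0.0]
gripper_width: -0.0
```

```bash
python3 - <<'E'
from h import *
s=robot.state();p=s["position"];print(p,s["eef_rot"],s["tau"][5],s["ft_force"])
for n in("top","scene"):
    c=cams.capture(n);u=proj(p+[0,0,-.014],c);print(n,"tip px",u,"btn px",proj([.5935,-.199,.145],c))
    for r in spot_point(c,"button_spot")[:1]: print(r["conf"],world(r["point"],c))
    x,y=map(int,u);g=c["img"][y-50:y+60,x-60:x+60];g=cv2.resize(g,None,fx=3.3,fy=3.3,interpolation=2);cv2.imwrite(f"pics/{n}2.png",g)
a,b=cv2.imread("pics/top2.png"),cv2.imread("pics/scene2.png");cv2.imwrite("pics/ab2.png",np.hstack([a,b]))
E
```

```text
[ 0.59421173 -0.20007861  0.22744324] [3.13975804 0.00342845 1.64561003] 0.0739193125627935 [ 0.02343054  0.22385805 -0.00663722]
top tip px [373.92043104 187.83052847] btn px [366.94160245 193.00311155]
scene tip px [165.95911475 225.14422737] btn px [172.83029039 250.70911213]
0.5 [ 0.59417957 -0.19843508  0.13071404]
```

View pics/ab2.png

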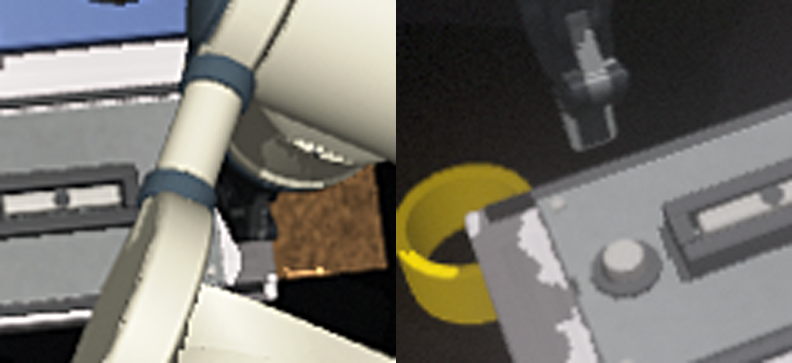

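Call:
{"method": "move_arm", "body": {"rows": "-1 -0.001 0 0.028 0; -1 0.002 0 0.026 0; -1 0 0 0.003 0; -1 0 0 0 0"}}

```text
t: 4.35
position: [0.5958, -0.2029, 0.1755]
eef_rot: [3.131, 0.008, 1.642]
ft_force: [0.6, 0.0, 0.1]
gripper_width: 0.0002
```

Call:
{"method": "move_arm", "body": {"rows": "-1 0 0 0.002 0; -1 0 0 0.002 0; -1 0 0 0 0"}}

```text
t: 4.72
position: [0.5967, -0.2036, 0.1737]
eef_rot: [3.128, 0.009, 1.641]
ft_force: [0.2, 0.2, -0.2]
gripper_width: -0.0002
```

Call:
{"method": "move_arm", "body": {"rows": "-1 0.004 -0.003 0.003 0; -1 0.001 -0.001 0.003 0"}}

```text
t: 4.97
position: [0.5924, -0.1987, 0.1676]
eef_rot: [3.128, 0.01, 1.641]
ft_force: [-0.1, -0.1, -0.3]
gripper_width: -0.0
```

```bash
python3 - <<'E'
from h import *
for i in range(3):
    s=robot.state();print(s["t"],s["position"].round(4),s["eef_rot"].round(4),s["ft_force"].round(2),s["moment"].round(3),s["tau"][5],s["joint_vel"].round(3));c=cams.capture("scene")
E
```

```text
4.975 [ 0.5924 -0.1987  0.1676] [3.1279 0.0098 1.6415] [-0.14 -0.13 -0.26] [-0.015 -0.026 -0.016] 0.022057032329030335 [ 0.003  0.014  0.046 -0.003 -0.068  0.005]
5.025 [ 0.5922 -0.1986  0.1672] [3.1283 0.0096 1.6414] [-0.1   0.03 -0.92] [-0.01  -0.014 -0.066] -0.0018755407654680312 [ 0.001  0.004 -0.01   0.     0.014 -0.002]
5.075 [ 0.5923 -0.1988  0.1674] [3.1283 0.0096 1.6414] [ 0.76 -0.81  0.16] [-0.051  0.002  0.017] 0.029346541268751025 [-0.004 -0.    -0.014 -0.001  0.009 -0.002]
```

Call:
{"method": "move_arm", "body": {"rows": "-1 0 0 0.002 0; -1 0 0 0.002 0"}}

```text
t: 5.38
position: [0.5928, -0.1991, 0.1635]
eef_rot: [3.128, 0.01, 1.641]
ft_force: [0.4, -1.0, 0.0]
gripper_width: 0.0002
```

Call:
{"method": "move_arm", "body": {"rows": "-1 0 0 0.002 0; -1 0 0 0.002 0"}}

```text
t: 5.62
position: [0.5929, -0.1992, 0.1592]
eef_rot: [3.128, 0.01, 1.641]
ft_force: [0.2, 0.9, -0.2]
gripper_width: -0.0002
```

Call:
{"method": "move_arm", "body": {"rows": "-1 0 0 0.0015 0; -1 0 0 0.0015 0"}}

```text
t: 5.88
position: [0.5929, -0.1992, 0.1559]
eef_rot: [3.128, 0.01, 1.641]
ft_force: [0.4, 0.1, -1.1]
gripper_width: 0.0001
```

Call:
{"method": "move_arm", "body": {"rows": "-1 0 0 0.0015 0; -1 0 0 0.001 0"}}

```text
t: 6.12
position: [0.5929, -0.1992, 0.1532]
eef_rot: [3.128, 0.01, 1.641]
ft_force: [-0.3, -0.1, -0.1]
gripper_width: 0.0003
```

Call:
{"method": "move_arm", "body": {"rows": "-1 0 0 0.0015 0; -1 0 0 0.001 0"}}

```text
t: 6.38
position: [0.593, -0.1992, 0.1506]
eef_rot: [3.128, 0.01, 1.641]
ft_force: [0.7, -0.3, 0.0]
gripper_width: 0.0002
```

```bash
python3 - <<'E'
from h import *
s=robot.state();p=s["position"];print(p,s["ft_force"])
c=cams.capture("scene");u=proj(p+[0,0,-.014],c);print(u)
x,y=map(int,u);g=c["img"][y-40:y+40,x-40:x+70];g=cv2.resize(g,None,fx=7,fy=7,interpolation=2);cv2.imwrite("pics/s3.png",g)
E
```

```text
[ 0.59299845 -0.1992343   0.15055875] [ 0.6734343  -0.2960607   0.03782295]
[173.36932978 253.5570578 ]
```

View pics/s3.png

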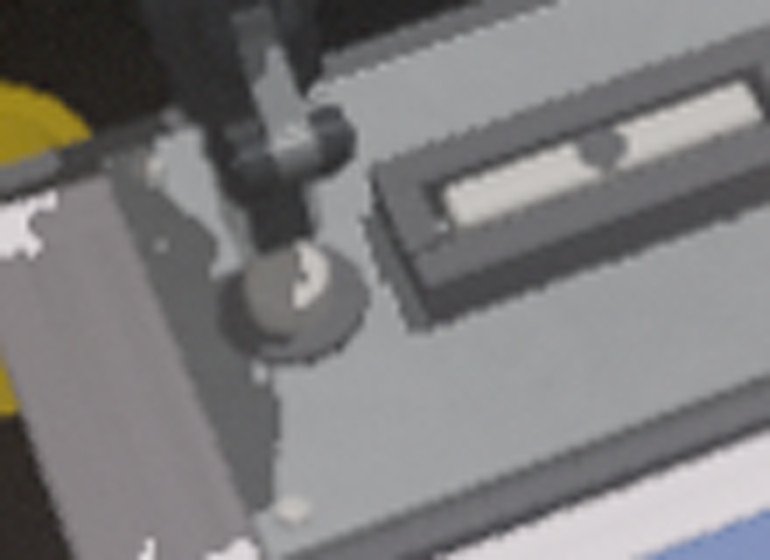

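Call:
{"method": "move_arm", "body": {"rows": "-1 0 0 0.001 0; -1 0 0 0.001 0"}}

```text
t: 6.68
position: [0.593, -0.1993, 0.1484]
eef_rot: [3.128, 0.01, 1.641]
ft_force: [1.1, 0.6, -0.2]
gripper_width: -0.0002
```

Call:
{"method": "move_arm", "body": {"rows": "-1 0 0 0.001 0; -1 0 0 0.001 0"}}

```text
t: 6.92
position: [0.593, -0.1993, 0.1463]
eef_rot: [3.128, 0.01, 1.641]
ft_force: [-0.5, 0.4, -0.6]
gripper_width: 0.0001
```

```bash
python3 - <<'E'
from h import *
s=robot.state();p=s["position"];print(p,s["ft_force"],s["joint_positions"].round(3))
c=cams.capture("scene");u=proj([.593,-.199,.14],c)
x,y=map(int,u);x0,y0=x-32,y-32;k=11
g=cv2.resize(c["img"][y0:y0+50,x0:x0+65],None,fx=k,fy=k,interpolation=2)
def pt(X,col):
    q=((proj(X,c)-[x0,y0]+.5)*k).astype(int);cv2.circle(g,tuple(map(int,q)),3,col,-1)
yv=np.array([-.077,.997,0]);xv=np.array([.997,.077,0])
for dx in(-.014,0,.014):
    for dy in(-.011,.011): pt(p+[0,0,-.014]+xv*dx+yv*dy,(0,0,255))
for a in np.linspace(0,6.28,40):
    pt(np.array([.593,-.199,.128])+.019*np.array([np.cos(a),np.sin(a),0]),(0,255,0))
c2=cams.capture("top");u=proj([.593,-.199,.14],c2);x,y=map(int,u)
g2=cv2.resize(c2["img"][y-25:y+25,x-20:x+20],(440,550),interpolation=2)
cv2.imwrite("pics/s4.png",cv2.resize(np.hstack([g,g2[:, :80]]),(795,550)))
E
```

```text
[ 0.59303553 -0.19933078  0.14627181] [-0.50203276  0.35937331 -0.57238131] [-0.418  0.565  1.446 -0.003  1.114 -0.488]
```

View pics/s4.png

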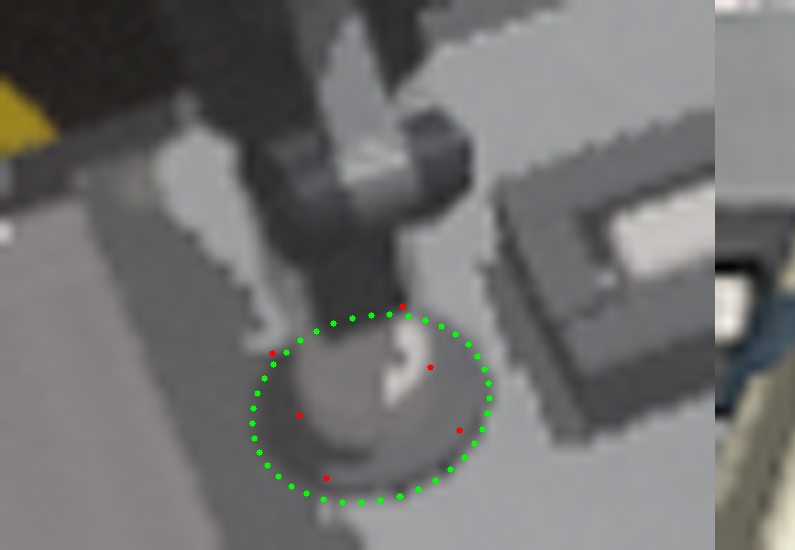

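Call:
{"method": "move_arm", "body": {"rows": "-1 0 0 0.001 0"}}

```text
t: 7.15
position: [0.5931, -0.1993, 0.1452]
eef_rot: [3.128, 0.01, 1.641]
ft_force: [0.6, -0.6, -0.0]
gripper_width: -0.0
```

Call:
{"method": "move_arm", "body": {"rows": "-1 0 0 0.001 0"}}

```text
t: 7.28
position: [0.5931, -0.1993, 0.1442]
eef_rot: [3.128, 0.01, 1.641]
ft_force: [0.1, 0.2, 0.5]
gripper_width: -0.0001
```

Call:
{"method": "move_arm", "body": {"rows": "-1 0 0 0.001 0"}}

```text
t: 7.4
position: [0.5931, -0.1993, 0.1431]
eef_rot: [3.128, 0.01, 1.641]
ft_force: [-0.4, 0.4, -0.2]
gripper_width: -0.0
```

Call:
{"method": "move_arm", "body": {"rows": "-1 0 0 0.001 0; -1 0 0 0.001 0"}}

```text
t: 7.65
position: [0.5931, -0.1993, 0.1409]
eef_rot: [3.128, 0.01, 1.641]
ft_force: [0.3, -0.1, 1.2]
gripper_width: -0.0001
```

Call:
{"method": "move_arm", "body": {"rows": "-1 0 0 0.001 0; -1 0 0 0.001 0"}}

```text
t: 7.9
position: [0.5931, -0.1994, 0.1388]
eef_rot: [3.128, 0.01, 1.641]
ft_force: [1.1, 0.4, -0.8]
gripper_width: 0.0003
```

Call:
{"method": "move_arm", "body": {"rows": "-1 0 0 0.001 0; -1 0 0 0.001 0"}}

```text
t: 8.15
position: [0.5932, -0.1994, 0.1366]
eef_rot: [3.128, 0.01, 1.641]
ft_force: [-0.8, 0.1, -0.4]
gripper_width: -0.0002
```

Call:
{"method": "move_arm", "body": {"rows": "-1 0 0 0.001 0; -1 0 0 0.001 0"}}

```text
t: 8.4
position: [0.5932, -0.1994, 0.1345]
eef_rot: [3.128, 0.01, 1.641]
ft_force: [0.4, -0.8, -0.9]
gripper_width: 0.0002
```

```bash
python3 - <<'E'
from h import *
s=robot.state();p=s["position"];print(p,s["ft_force"])
c=cams.capture("scene");u=proj([.593,-.199,.14],c)
x,y=map(int,u);x0,y0=x-38,y-50;k=8
g=cv2.resize(c["img"][y0:y0+72,x0:x0+80],None,fx=k,fy=k,interpolation=2)
c=cams.capture("top");cv2.imwrite("pics/s5.png",g)
for r in spot_point(c,"t_grip")[:1]: print(r["conf"],world(r["point"],c))
E
```

```text
[ 0.59320222 -0.1993934   0.13448665] [ 0.44365425 -0.84305342 -0.93597313]
0.46 [ 0.58865832 -0.11106821  0.13824269]
```

View pics/s5.png

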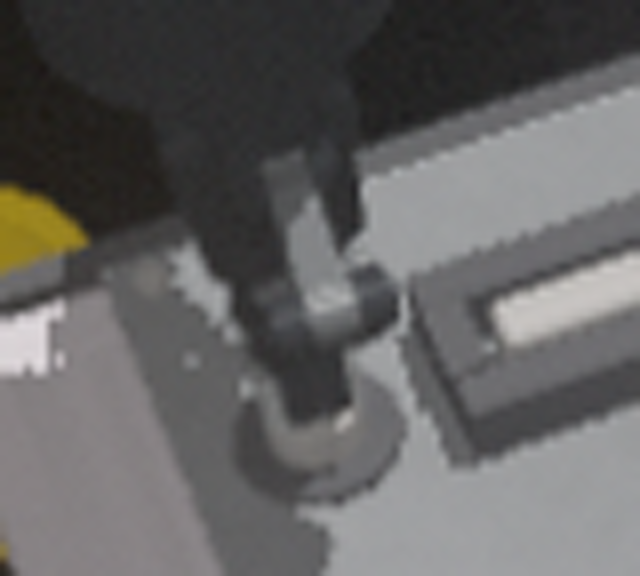

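Call:
{"method": "move_arm", "body": {"rows": "-1 0 0 0.001 0; -1 0 0 0.001 0"}}

```text
t: 8.8
position: [0.5934, -0.1995, 0.1329]
eef_rot: [3.127, 0.01, 1.641]
ft_force: [-2.4, 0.4, 6.3]
gripper_width: -0.0
```

Call:
{"method": "move_arm", "body": {"rows": "-1 0 0 0.001 0; -1 0 0 0.001 0"}}

```text
t: 9.05
position: [0.5934, -0.1994, 0.1315]
eef_rot: [3.127, 0.01, 1.641]
ft_force: [-1.5, 0.5, 6.5]
gripper_width: 0.0001
```

```bash
python3 - <<'E'
from h import *
for i in range(4):
    c=cams.capture("scene");s=robot.state();print(s["position"].round(4),s["ft_force"].round(1))
    for n in("t_grip","t_handle"):
        for r in spot_point(c,n)[:1]: print(n,r["conf"],world(r["point"],c).round(4))
    if i==0:
        u=proj([.593,-.199,.14],c);x,y=map(int,u);x0,y0=x-38,y-50;k=8
        g=cv2.resize(c["img"][y0:y0+72,x0:x0+90],None,fx=k,fy=k,interpolation=2);cv2.imwrite("pics/s6.png",g)
E
```

```text
[ 0.5933 -0.1994  0.1314] [-2.6  1.1  5.5]
t_grip 0.87 [ 0.5873 -0.1123  0.138 ]Traceback (most recent call last):
  File "<stdin>", line 5, in <module>
ValueError: it knows: beaker, bottle, brush, button_bezel, button_spot, dish_top, offcut, panel_piece, t_grip, tape_roll, weight
```

Call:
{"method": "move_arm", "body": {"rows": "-1 0 0 0.001 0; -1 0 0 0.001 0"}}

```text
t: 9.4
position: [0.5934, -0.1995, 0.1302]
eef_rot: [3.127, 0.011, 1.641]
ft_force: [-3.2, 1.4, 6.0]
gripper_width: -0.0001
```

```bash
python3 - <<'E'
from h import *
c=cams.capture("scene");s=robot.state();print(s["position"].round(4),s["ft_force"].round(1))
for r in spot_point(c,"t_grip")[:1]: print(r["conf"],world(r["point"],c).round(4))
u=proj([.593,-.199,.14],c);x,y=map(int,u);x0,y0=x-38,y-50;k=8
g=cv2.resize(c["img"][y0:y0+72,x0:x0+90],None,fx=k,fy=k,interpolation=2);cv2.imwrite("pics/s6.png",g)
E
```

```text
[ 0.5933 -0.1994  0.1301] [-1.7  0.8  4.6]
0.57 [ 0.587  -0.1103  0.1388]
```

View pics/s6.png

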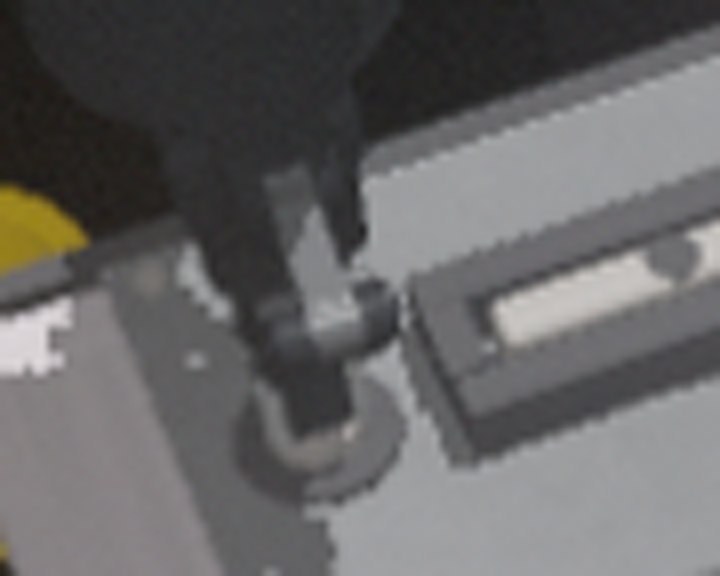

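Call:
{"method": "move_arm", "body": {"rows": "-1 0 0 0.001 0"}}

```text
t: 9.62
position: [0.5934, -0.1995, 0.1294]
eef_rot: [3.127, 0.011, 1.641]
ft_force: [-1.7, 1.6, 7.4]
gripper_width: -0.0001
```

Call:
{"method": "move_arm", "body": {"rows": "-1 0 0 0.001 0"}}

```text
t: 9.75
position: [0.5933, -0.1995, 0.1286]
eef_rot: [3.127, 0.011, 1.641]
ft_force: [-2.2, 0.7, 3.3]
gripper_width: -0.0004
```

```bash
cat > pop.py <<'E'
from h import *
s=robot.state();print(s["t"],s["position"].round(4),s["ft_force"].round(1))
for n in("scene","top"):
    c=cams.capture(n)
    for r in spot_point(c,"t_grip")[:1]: print(n,r["conf"],world(r["point"],c).round(4))
E
python3 pop.py
```

```text
9.75 [ 0.5933 -0.1995  0.1286] [-2.2  0.7  3.3]
scene 0.73 [ 0.5896 -0.1133  0.1635]
top 0.58 [ 0.5864 -0.1104  0.1658]
```

Call:
{"method": "move_arm", "body": {"rows": "-1 0 0 -0.02 0; -1 0 0 -0.03 0; -1 0 0 -0.02 0; -1 0 0 0 0"}}

```text
t: 10.45
position: [0.5922, -0.1988, 0.1993]
eef_rot: [3.128, 0.01, 1.641]
ft_force: [0.0, -0.3, -0.2]
gripper_width: 0.0002
```

Call:
{"method": "move_arm", "body": {"rows": "-0.1 0.04 0 0 0; -0.1 0.04 0 0 0; -0.1 0 0 0 0; -0.1 0 0 0 0"}}

```text
t: 10.95
position: [0.5855, -0.1174, 0.1947]
eef_rot: [3.131, 0.009, 1.64]
ft_force: [-0.6, -0.5, 0.3]
gripper_width: 0.0384
```

```bash
python3 pop.py; python3 - <<'E'
from h import *
p=robot.state()["position"];print(robot.state()["eef_rot"])
for n in("scene","top"):
    c=cams.capture(n)
    for r in outline_of(c,"t_grip")[:1]:
        ys,xs=np.nonzero(r["mask"]);q=np.array([ray([x,y],c,.172)[:2] for x,y in zip(xs,ys)]);print(n,r["conf"],len(xs),q.mean(0),q.min(0),q.max(0))
    if n=="scene":
        x,y=map(int,proj([.587,-.1145,.172],c));k=7
        cv2.imwrite("pics/s7.png",cv2.resize(c["img"][y-50:y+30,x-60:x+50],None,fx=k,fy=k,interpolation=2))
E
```

```text
10.95 [ 0.5855 -0.1174  0.1947] [-0.6 -0.5  0.3]
scene 0.95 [ 0.5859 -0.1153  0.163 ]
top 0.41 [ 0.585  -0.1116  0.1675]
[3.13003931 0.00918378 1.63923342]
scene 0.9 432 [ 0.59477416 -0.1137958 ] [ 0.58023535 -0.15492218] [ 0.61870499 -0.07251702]
top 0.61 49 [ 0.58323278 -0.09883704] [ 0.57686412 -0.10963935] [ 0.59095821 -0.09108388]
```

View pics/s7.png

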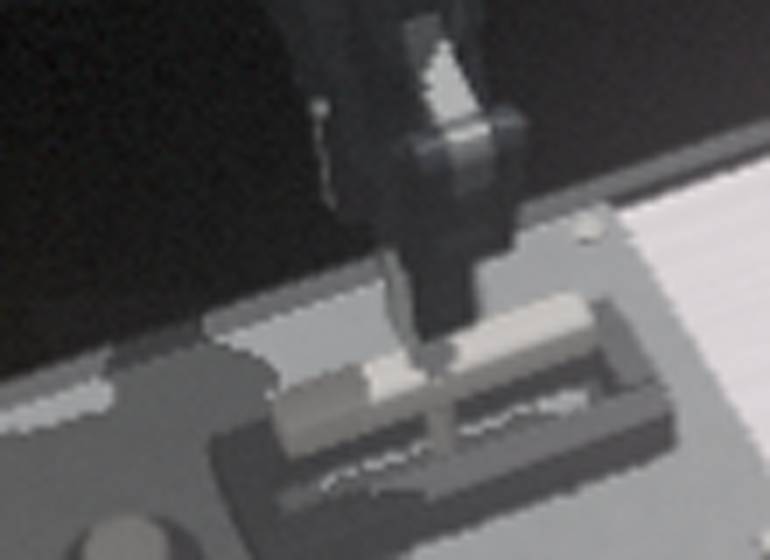

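Call:
{"method": "move_arm", "body": {"rows": "-0.3 0.002 0 0.02 -0.008; -0.3 0 0 0.018 0; -0.3 0 0 0.01 0; -0.3 0 0 0 0"}}

```text
t: 11.85
position: [0.5867, -0.1169, 0.1468]
eef_rot: [3.128, 0.01, 1.647]
ft_force: [-0.0, -0.1, 0.2]
gripper_width: 0.0302
```

```bash
python3 pop.py; python3 - <<'E'
from h import *
c=cams.capture("scene")
x,y=map(int,proj([.587,-.1145,.172],c));k=8
cv2.imwrite("pics/s8.png",cv2.resize(c["img"][y-40:y+30,x-45:x+45],None,fx=k,fy=k,interpolation=2))
E
```

```text
11.85 [ 0.5867 -0.1169  0.1468] [-0.  -0.1  0.2]
scene 0.78 [ 0.5873 -0.1126  0.1635]
top 0.38 [ 0.5876 -0.1093  0.1678]
```

View pics/s8.png

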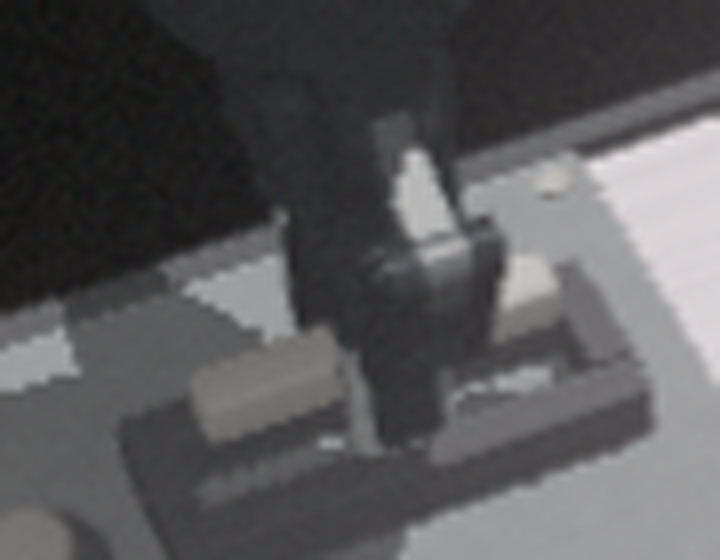

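Call:
{"method": "move_arm", "body": {"rows": "-1 0 0 0 0; -1 0 0 0 0; -1 0 0 0 0; -1 0 0 0 0"}}

```text
t: 12.6
position: [0.5864, -0.1171, 0.1486]
eef_rot: [3.128, 0.011, 1.647]
ft_force: [-0.9, -1.0, -0.5]
gripper_width: 0.0124
```

```bash
cat > st.py <<'E'
from h import *
import sys
n=int(sys.argv[1]) if len(sys.argv)>1 else 4
M=[]
for i in range(n):
    s=robot.state();M.append(np.r_[s["ft_force"],s["moment"],s["tau"][5]]);cams.capture("top")
M=np.array(M);print(s["t"],s["position"].round(4),"rot",s["eef_rot"].round(4),"F",M.mean(0)[:3].round(2),"M",M.mean(0)[3:6].round(3),"t6",M[:,6].mean().round(3),M[:,6].std().round(3),"w",s["gripper_width"].round(4))
E
python3 st.py
```

```text
Traceback (most recent call last):
  File "st.py", line 7, in <module>
    M=np.array(M);print(s["t"],s["position"].round(4),"rot",s["eef_rot"].round(4),"F",M.mean(0)[:3].round(2),"M",M.mean(0)[3:6].round(3),"t6",M[:,6].mean().round(3),M[:,6].std().round(3),"w",s["gripper_width"].round(4))
                                                                                                                                                                                               ^^^^^^^^^^^^^^^^^^^^^^^^
AttributeError: 'float' object has no attribute 'round'
```

```bash
sed -i 's/s\["gripper_width"\].round(4)/round(s["gripper_width"],4)/' st.py; python3 st.py 3
```

```text
12.9 [ 0.5864 -0.117   0.1485] rot [3.1276 0.0109 1.6471] F [-2.28 -0.23  1.22] M [-0.067  0.367  0.042] t6 0.024 0.0 w 0.0125
```

Call:
{"method": "move_arm", "body": {"rows": "-1 0 0 0 0.02; -1 0 0 0 0.02; -1 0 0 0 0.02; -1 0 0 0 0.02"}}

```text
t: 13.45
position: [0.5862, -0.1171, 0.1485]
eef_rot: [3.127, 0.01, 1.562]
ft_force: [-3.0, -0.8, 2.5]
gripper_width: 0.0124
```

```bash
python3 st.py 3
```

```text
13.55 [ 0.5862 -0.1171  0.1485] rot [3.1271 0.0098 1.5622] F [-3.15 -0.65  1.77] M [-0.18   0.561  0.056] t6 -0.115 0.501 w 0.0125
```

Call:
{"method": "move_arm", "body": {"rows": "-1 0 0 0 0.07; -1 0 0 0 0.07; -1 0 0 0 0.07; -1 0 0 0 0.07; -1 0 0 0 0.05"}}

```text
t: 14.22
position: [0.5854, -0.1171, 0.1483]
eef_rot: [3.126, 0.005, 1.224]
ft_force: [-4.5, -1.0, 2.3]
gripper_width: 0.0122
```

```bash
python3 st.py 2; python3 - <<'E'
from h import *
c=cams.capture("scene")
x,y=map(int,proj([.587,-.1145,.172],c));k=7
cv2.imwrite("pics/s9.png",cv2.resize(c["img"][y-40:y+40,x-50:x+50],None,fx=k,fy=k,interpolation=2))
E
```

```text
14.275 [ 0.5854 -0.1171  0.1484] rot [3.1263 0.005  1.2217] F [-4.37 -0.99  2.39] M [-0.213  0.641  0.084] t6 -1.055 0.099 w 0.0123
```

View pics/s9.png

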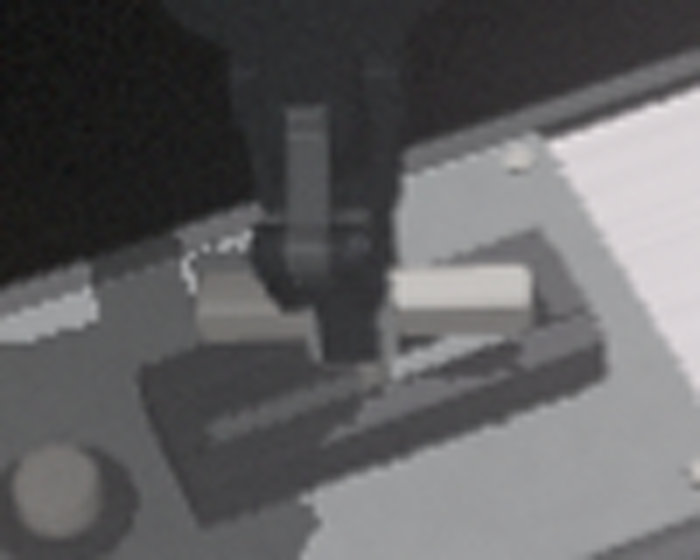

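Call:
{"method": "move_arm", "body": {"rows": "-1 0 0 0 0.015; -1 0 0 0 0.015; -1 0 0 0 0.015; -1 0 0 0 0.015"}}

```text
t: 14.88
position: [0.5852, -0.117, 0.1483]
eef_rot: [3.126, 0.004, 1.165]
ft_force: [-3.8, -1.2, 1.6]
gripper_width: 0.0126
```

```bash
python3 st.py 2
```

```text
14.925 [ 0.5852 -0.117   0.1483] rot [3.1264 0.0041 1.1647] F [-4.32 -0.8   1.87] M [-0.202  0.765  0.112] t6 -0.325 0.007 w 0.0127
```

Call:
{"method": "move_arm", "body": {"rows": "-1 0 0 0 0.015; -1 0 0 0 0.015"}}

```text
t: 15.22
position: [0.5852, -0.1171, 0.1483]
eef_rot: [3.126, 0.004, 1.134]
ft_force: [-4.8, -0.7, 2.9]
gripper_width: 0.0123
```

```bash
python3 st.py 2
```

```text
15.275 [ 0.5852 -0.117   0.1483] rot [3.1263 0.0037 1.1334] F [-5.04 -0.58  2.24] M [-0.191  0.812  0.062] t6 -0.325 0.002 w 0.0126
```

Call:
{"method": "move_arm", "body": {"rows": "-1 0 -0.0003 0 0.015; -1 0 -0.0003 0 0.015; -1 0 -0.0003 0 0.015"}}

```text
t: 15.7
position: [0.585, -0.117, 0.1485]
eef_rot: [3.125, 0.003, 1.087]
ft_force: [-2.3, -1.8, 1.9]
gripper_width: 0.0125
```

```bash
python3 st.py 1
```

```text
15.7 [ 0.585  -0.117   0.1485] rot [3.1247e+00 2.9000e-03 1.0867e+00] F [-2.28 -1.81  1.91] M [-0.474  0.371  0.069] t6 -0.328 0.0 w 0.0125
```

Call:
{"method": "move_arm", "body": {"rows": "-1 0 -0.0001 0 0.016; -1 0 -0.0001 0 0.016; -1 0 -0.0001 0 0.016"}}

```text
t: 16.12
position: [0.5848, -0.1169, 0.1485]
eef_rot: [3.124, 0.002, 1.035]
ft_force: [-2.4, -2.2, 0.9]
gripper_width: 0.0123
```

```bash
python3 st.py 1
```

```text
16.125 [ 0.5848 -0.1169  0.1485] rot [3.1243e+00 2.0000e-03 1.0347e+00] F [-2.36 -2.23  0.88] M [-0.494  0.473  0.109] t6 -0.351 0.0 w 0.0123
```

Call:
{"method": "move_arm", "body": {"rows": "-1 0 -0.0001 0 0.016; -1 0 -0.0001 0 0.016; -1 0 -0.0001 0 0.016"}}

```text
t: 16.55
position: [0.5847, -0.1168, 0.1485]
eef_rot: [3.124, 0.001, 0.983]
ft_force: [-2.0, -2.1, 1.8]
gripper_width: 0.0128
```

```bash
python3 st.py 1
```

```text
16.55 [ 0.5847 -0.1168  0.1485] rot [3.1238e+00 1.0000e-03 9.8270e-01] F [-2.02 -2.06  1.85] M [-0.527  0.37   0.119] t6 -0.353 0.0 w 0.0128
```

Call:
{"method": "move_arm", "body": {"rows": "-1 0 -0.0001 0 0.016; -1 0 -0.0001 0 0.016; -1 0 -0.0001 0 0.016"}}

```text
t: 16.98
position: [0.5846, -0.1168, 0.1485]
eef_rot: [3.124, 0.0, 0.931]
ft_force: [-0.9, -3.0, 0.3]
gripper_width: 0.0123
```

```bash
python3 st.py 1
```

```text
16.975 [ 0.5846 -0.1168  0.1485] rot [3.1235e+00 1.0000e-04 9.3070e-01] F [-0.93 -3.03  0.27] M [-0.593  0.305  0.117] t6 -0.354 0.0 w 0.0123
```

Call:
{"method": "move_arm", "body": {"rows": "-1 0 -0.0001 0 0.016; -1 0 -0.0001 0 0.016; -1 0 -0.0001 0 0.016"}}

```text
t: 17.4
position: [0.5844, -0.1167, 0.1485]
eef_rot: [3.123, -0.001, 0.879]
ft_force: [-1.4, -3.1, 0.5]
gripper_width: 0.0126
```

```bash
python3 st.py 1
```

```text
17.4 [ 0.5844 -0.1167  0.1485] rot [ 3.1232e+00 -8.0000e-04  8.7860e-01] F [-1.36 -3.14  0.51] M [-0.701  0.268  0.096] t6 -0.356 0.0 w 0.0126
```

Call:
{"method": "move_arm", "body": {"rows": "-1 0 -0.0001 0 0.016; -1 0 -0.0001 0 0.016; -1 0 -0.0001 0 0.016"}}

```text
t: 17.82
position: [0.5843, -0.1166, 0.1485]
eef_rot: [3.123, -0.002, 0.827]
ft_force: [-1.5, -3.4, -0.3]
gripper_width: 0.0122
```

```bash
python3 st.py 1
```

```text
17.825 [ 0.5843 -0.1166  0.1485] rot [ 3.123e+00 -1.800e-03  8.267e-01] F [-1.5  -3.36 -0.31] M [-0.815  0.257  0.067] t6 -0.358 0.0 w 0.0122
```

Call:
{"method": "move_arm", "body": {"rows": "-1 0 -0.0001 0 0.016; -1 0 -0.0001 0 0.016; -1 0 -0.0001 0 0.016"}}

```text
t: 18.25
position: [0.5842, -0.1165, 0.1485]
eef_rot: [3.123, -0.003, 0.775]
ft_force: [-0.9, -4.4, -1.0]
gripper_width: 0.0124
```

```bash
python3 st.py 1
```

```text
18.25 [ 0.5842 -0.1165  0.1485] rot [ 3.1229e+00 -2.7000e-03  7.7470e-01] F [-0.93 -4.41 -0.97] M [-0.873  0.173  0.085] t6 -0.36 0.0 w 0.0124
```

Call:
{"method": "move_arm", "body": {"rows": "-1 -0.0003 0.0002 0 0.016; -1 0 0 0 0.016; -1 0 0 0 0.016"}}

```text
t: 18.68
position: [0.5841, -0.1165, 0.1485]
eef_rot: [3.123, -0.004, 0.723]
ft_force: [0.0, -2.8, -0.2]
gripper_width: 0.0122
```

```bash
python3 st.py 1
```

```text
18.675 [ 0.5841 -0.1165  0.1485] rot [ 3.1235 -0.0041  0.7227] F [ 0.01 -2.81 -0.21] M [-0.592  0.211  0.105] t6 -0.356 0.0 w 0.0122
```

Call:
{"method": "move_arm", "body": {"rows": "-1 0 0 0 0.016; -1 0 0 0 0.016; -1 0 0 0 0.016"}}

```text
t: 19.1
position: [0.584, -0.1164, 0.1485]
eef_rot: [3.124, -0.005, 0.671]
ft_force: [-1.3, -2.3, -0.2]
gripper_width: 0.0126
```

```bash
python3 st.py 1
```

```text
19.1 [ 0.584  -0.1164  0.1485] rot [ 3.1239 -0.0049  0.6707] F [-1.29 -2.26 -0.16] M [-0.576  0.275  0.072] t6 -0.354 0.0 w 0.0126
```

Call:
{"method": "move_arm", "body": {"rows": "-1 0 0 0 0.016; -1 0 0 0 0.016; -1 0 0 0 0.016"}}

```text
t: 19.52
position: [0.5839, -0.1163, 0.1485]
eef_rot: [3.124, -0.006, 0.619]
ft_force: [-0.6, -1.5, 0.2]
gripper_width: 0.0121
```

```bash
python3 st.py 1
```

```text
19.525 [ 0.5839 -0.1163  0.1485] rot [ 3.1245 -0.0057  0.6187] F [-0.65 -1.47  0.22] M [-0.484  0.362  0.026] t6 -0.353 0.0 w 0.0121
```

Call:
{"method": "move_arm", "body": {"rows": "-1 0 0 0 0.016; -1 0 0 0 0.016; -1 0 0 0 0.016"}}

```text
t: 19.95
position: [0.5838, -0.1162, 0.1485]
eef_rot: [3.125, -0.007, 0.567]
ft_force: [-1.1, -1.0, 0.3]
gripper_width: 0.0129
```

```bash
python3 st.py 1
```

```text
19.95 [ 0.5838 -0.1162  0.1485] rot [ 3.125  -0.0066  0.5667] F [-1.08 -1.02  0.29] M [-0.452  0.413  0.105] t6 -0.352 0.0 w 0.0129
```

Call:
{"method": "move_arm", "body": {"rows": "-1 0 0 0 0.016; -1 0 0 0 0.016; -1 0 0 0 0.016"}}

```text
t: 20.38
position: [0.5837, -0.1162, 0.1485]
eef_rot: [3.125, -0.007, 0.515]
ft_force: [-1.4, -2.5, 0.8]
gripper_width: 0.0122
```

```bash
python3 st.py 1
```

```text
20.375 [ 0.5837 -0.1162  0.1485] rot [ 3.1255 -0.0073  0.5147] F [-1.43 -2.52  0.77] M [-0.423  0.406  0.087] t6 -0.351 0.0 w 0.0122
```

Call:
{"method": "move_arm", "body": {"rows": "-1 0 0 0 0.016; -1 0 0 0 0.016; -1 0 0 0 0.016"}}

```text
t: 20.8
position: [0.5836, -0.116, 0.1485]
eef_rot: [3.126, -0.008, 0.463]
ft_force: [-0.5, -1.2, 0.7]
gripper_width: 0.012
```

```bash
python3 st.py 1
```

```text
20.8 [ 0.5836 -0.116   0.1485] rot [ 3.1262 -0.008   0.4627] F [-0.52 -1.22  0.68] M [-0.317  0.456  0.068] t6 -0.35 0.0 w 0.012
```

Call:
{"method": "move_arm", "body": {"rows": "-1 0 0 0 0.016; -1 0 0 0 0.016; -1 0 0 0 0.016"}}

```text
t: 21.22
position: [0.5836, -0.1159, 0.1485]
eef_rot: [3.127, -0.009, 0.411]
ft_force: [-1.3, -0.5, 1.1]
gripper_width: 0.0122
```

```bash
python3 st.py 1
```

```text
21.225 [ 0.5836 -0.1159  0.1485] rot [ 3.1268 -0.0088  0.4107] F [-1.27 -0.46  1.08] M [-0.254  0.547  0.12 ] t6 -0.349 0.0 w 0.0122
```

Call:
{"method": "move_arm", "body": {"rows": "-1 0 0 0 0.016; -1 0 0 0 0.016; -1 0 0 0 0.016"}}

```text
t: 21.65
position: [0.5835, -0.1159, 0.1485]
eef_rot: [3.127, -0.01, 0.359]
ft_force: [-2.2, 0.3, 1.6]
gripper_width: 0.0127
```

```bash
python3 st.py 1
```

```text
21.65 [ 0.5835 -0.1159  0.1485] rot [ 3.1274 -0.0095  0.3587] F [-2.22  0.33  1.57] M [-0.159  0.562  0.144] t6 -0.348 0.0 w 0.0127
```

Call:
{"method": "move_arm", "body": {"rows": "-1 0 0 0 0.016; -1 0 0 0 0.016"}}

```text
t: 21.95
position: [0.5835, -0.1158, 0.1485]
eef_rot: [3.128, -0.01, 0.324]
ft_force: [-1.5, 0.1, 1.9]
gripper_width: 0.0125
```

```bash
python3 st.py 2
```

```text
22.0 [ 0.5834 -0.1158  0.1485] rot [ 3.1279 -0.0099  0.3231] F [-1.71  0.19  2.62] M [-0.141  0.566  0.093] t6 -0.344 0.011 w 0.0123
```

Call:
{"method": "move_arm", "body": {"rows": "-1 0 0 0 0.016; -1 0 0 0 0.016; -1 0 0 0 0.016"}}

```text
t: 22.42
position: [0.5834, -0.1157, 0.1484]
eef_rot: [3.129, -0.011, 0.273]
ft_force: [-2.2, 0.6, 1.8]
gripper_width: 0.0125
```

```bash
python3 st.py 1
```

```text
22.425 [ 0.5834 -0.1157  0.1484] rot [ 3.1286 -0.0105  0.2734] F [-2.22  0.59  1.78] M [-0.054  0.565  0.069] t6 -0.351 0.0 w 0.0125
```

Call:
{"method": "move_arm", "body": {"rows": "-1 0 0 0 0.016; -1 0 0 0 0.016"}}

```text
t: 22.72
position: [0.5834, -0.1156, 0.1484]
eef_rot: [3.129, -0.011, 0.238]
ft_force: [-1.9, 1.2, 2.3]
gripper_width: 0.0124
```

```bash
python3 st.py 1
```

```text
22.725 [ 0.5834 -0.1156  0.1484] rot [ 3.1291 -0.0109  0.2385] F [-1.95  1.22  2.26] M [0.018 0.641 0.161] t6 -0.285 0.0 w 0.0124
```

```bash
python3 st.py 5
```

```text
22.975 [ 0.5834 -0.1156  0.1484] rot [ 3.1291 -0.0109  0.2398] F [-2.24  1.53  2.12] M [0.027 0.604 0.104] t6 0.167 0.272 w 0.0127
```

Call:
{"method": "move_arm", "body": {"rows": "-1 0 0 0 0.012"}}

```text
t: 23.15
position: [0.5833, -0.1156, 0.1484]
eef_rot: [3.129, -0.011, 0.227]
ft_force: [-2.6, 1.0, 2.1]
gripper_width: 0.0121
```

```bash
python3 st.py 4
```

```text
23.3 [ 0.5834 -0.1156  0.1484] rot [ 3.1292 -0.0111  0.2277] F [-2.58  1.32  2.59] M [0.067 0.633 0.167] t6 0.031 0.328 w 0.0122
```

Call:
{"method": "move_arm", "body": {"rows": "-1 0 0 0 0.01"}}

```text
t: 23.48
position: [0.5833, -0.1156, 0.1484]
eef_rot: [3.129, -0.011, 0.217]
ft_force: [-2.0, 1.9, 2.9]
gripper_width: 0.0121
```

```bash
python3 st.py 4
```

```text
23.625 [ 0.5834 -0.1156  0.1484] rot [ 3.1294 -0.0112  0.2177] F [-1.93  1.66  2.31] M [0.091 0.615 0.212] t6 0.087 0.274 w 0.0123
```

Call:
{"method": "move_arm", "body": {"rows": "-1 0 0 0 -0.008; -1 0.0007 -0.005 0 0; -1 0.0014 -0.0099 0 0; -1 0.0014 -0.0099 0 0"}}

```text
t: 24.18
position: [0.5815, -0.0923, 0.1484]
eef_rot: [3.126, -0.011, 0.226]
ft_force: [-1.5, -4.9, 2.5]
gripper_width: 0.0121
```

```bash
python3 st.py 3
```

```text
24.275 [ 0.5814 -0.0912  0.1484] rot [ 3.1271 -0.0114  0.2262] F [-1.44 -0.44  2.75] M [-0.248  0.547  0.035] t6 -0.129 0.409 w 0.0122
```

Call:
{"method": "move_arm", "body": {"rows": "-1 0.0015 -0.0099 0 0; -1 0.0015 -0.0099 0 0; -1 0.0015 -0.0099 0 0; -1 0.0015 -0.0099 0 0; -1 0.001 -0.006 0 0"}}

```text
t: 24.95
position: [0.5781, -0.0478, 0.1478]
eef_rot: [3.123, -0.01, 0.225]
ft_force: [-3.4, -4.2, 2.9]
gripper_width: 0.0124
```

```bash
python3 st.py 2
```

```text
25.0 [ 0.578  -0.0472  0.1477] rot [ 3.1237 -0.0104  0.2252] F [-3.07 -2.34  2.39] M [-0.644  0.782  0.016] t6 -0.165 0.029 w 0.0125
```

Call:
{"method": "move_arm", "body": {"rows": "-1 0.0007 -0.005 0 0; -1 0.0006 -0.004 0 0; -1 0.0005 -0.003 0 0"}}

```text
t: 25.42
position: [0.5772, -0.0363, 0.1475]
eef_rot: [3.123, -0.01, 0.225]
ft_force: [-3.9, -3.9, 2.8]
gripper_width: 0.0125
```

```bash
python3 st.py 2
```

```text
25.475 [ 0.5771 -0.036   0.1475] rot [ 3.123  -0.0102  0.2247] F [-3.16 -3.39  2.59] M [-0.792  0.797 -0.011] t6 -0.066 0.007 w 0.0121
```

Opened about 80 mm; approach the end stop in small steps.

Call:
{"method": "move_arm", "body": {"rows": "-1 0.0003 -0.002 0 0; -1 0.0003 -0.002 0 0"}}

```text
t: 25.78
position: [0.5769, -0.0326, 0.1474]
eef_rot: [3.123, -0.01, 0.225]
ft_force: [-2.8, -3.9, 2.1]
gripper_width: 0.0125
```

Call:
{"method": "move_arm", "body": {"rows": "-1 0.0002 -0.0015 0 0"}}

```text
t: 25.9
position: [0.5768, -0.0313, 0.1474]
eef_rot: [3.122, -0.01, 0.224]
ft_force: [-2.4, -3.8, 2.1]
gripper_width: 0.0124
```

Call:
{"method": "move_arm", "body": {"rows": "-1 0.0002 -0.0015 0 0"}}

```text
t: 26.02
position: [0.5767, -0.0303, 0.1474]
eef_rot: [3.122, -0.01, 0.224]
ft_force: [-4.1, -11.6, 2.5]
gripper_width: 0.0122
```

```bash
python3 st.py 2
```

```text
26.075 [ 0.5767 -0.0304  0.1474] rot [ 3.1212 -0.0099  0.2245] F [ -3.22 -10.09   2.3 ] M [-1.896  0.765  0.014] t6 -0.003 0.007 w 0.0123
```

Call:
{"method": "move_arm", "body": {"rows": "-0.4 0 0 0 0; -0.3 0 0 0 0; -0.3 0 0 0 0; -0.3 0 0 0 0"}}

```text
t: 26.62
position: [0.5778, -0.0301, 0.1475]
eef_rot: [3.122, -0.012, 0.224]
ft_force: [-0.8, 0.3, -0.4]
gripper_width: 0.0301
```

```bash
python3 st.py 1
```

```text
26.625 [ 0.5778 -0.0301  0.1475] rot [ 3.122  -0.0122  0.2238] F [-0.81  0.3  -0.39] M [-0.026  0.003 -0.037] t6 -0.0 0.0 w 0.0301
```

Call:
{"method": "move_arm", "body": {"rows": "-0.3 0 0 -0.015 0; -0.3 0 0 -0.03 0; -0.3 0 0 -0.04 0; -0.3 0 0 -0.04 0; -0.3 -0.04 0 0 0"}}

```text
t: 27.3
position: [0.538, -0.0367, 0.2801]
eef_rot: [3.121, -0.015, 0.225]
ft_force: [-0.1, -0.2, -0.7]
gripper_width: 0.03
```

Call:
{"method": "move_arm", "body": {"rows": "-0.3 -0.05 0 0 0; -0.3 -0.05 0 0 0; -0.3 -0.03 0.02 0 0; -0.3 0 0 0 0"}}

```text
t: 27.8
position: [0.4106, -0.0859, 0.283]
eef_rot: [3.118, -0.02, 0.225]
ft_force: [0.3, 1.1, 0.6]
gripper_width: 0.0299
```

```bash
python3 st.py 1; python3 - <<'E'
from h import *
for n in("scene","top"):
    c=cams.capture(n)
    for th in("button_spot","t_grip","dish_top","weight","offcut"):
        for r in spot_point(c,th)[:1]: print(n,th,round(r["conf"],2),world(r["point"],c).round(4))
    if n=="scene": cv2.imwrite("pics/s10.png",cv2.resize(c["img"][120:350,80:400],(800,575)))
E
```

```text
27.8 [ 0.4106 -0.0859  0.283 ] rot [ 3.118  -0.0202  0.2253] F [0.3  1.12 0.61] M [ 0.046  0.032 -0.005] t6 -1.133 0.0 w 0.0299
scene button_spot 0.6 [ 0.5884 -0.1156  0.1255]
scene t_grip 0.56 [ 0.5819 -0.025   0.1659]
scene dish_top 0.76 [ 0.5812 -0.0302  0.1427]
scene weight 0.77 [0.5509 0.0781 0.1229]
scene offcut 0.72 [ 0.711  -0.0484  0.1439]
top button_spot 0.51 [ 0.5847 -0.1102  0.127 ]
top t_grip 0.67 [ 0.5776 -0.03    0.1671]
top dish_top 0.62 [ 0.58   -0.0292  0.1425]
top weight 0.62 [0.5498 0.0797 0.1205]
top offcut 0.65 [ 0.7148 -0.0421  0.1388]
```

View pics/s10.png

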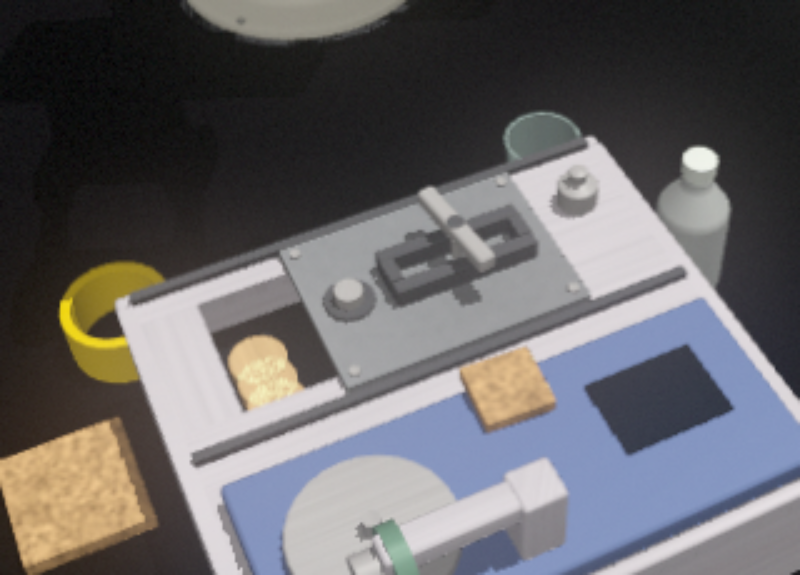

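The hatch is open with the chips visible in the opening at about (265,370). The handle stands out and is turned at about (455,225), and the weight and offcut haven't moved.

```bash
python3 -c "
from h import *
print(workorder.close_job(), robot.state()['t'])"
```

```text
the job is handed in; nothing more can be done
the job is handed in; nothing more can be done
```

The hatch is open, with the handle popped out and turned, and I handed the job in at about 28 s of the 67 s allowed.

- **Button:** I pressed it with the shut fingers in steps of 1 mm or less once near it. The highest vertical force I read was 7.4 N, and I stopped when the handle popped; both cameras put its centre at about 165 mm.
- **Handle:** I turned it clockwise about 1.43 rad. The moment then rose from a baseline of about 0.1 N m to 0.17 and 0.21 N m over about 0.02 rad. I took that as the stop, went no further and eased back slightly.
- **Hatch:** It slid with about 5 N. It met its end stop after about 85.5 mm, with a brief rise to about 12 N.

**Last checks:** The final picture shows the hatch open and the handle out and turned. The network positions of the weight and offcut agree with the start within their error. The arm is clear of everything.

- **Disagreement:** The shut fingertips sat about 20 mm higher than `robot.tip_extent` implies, so I found the button's height by touch and the camera view instead.
- **Not checked:** I had no direct reading of the stop pin; that it is undamaged rests only on the moment readings. The tape roll, brush, beaker, bottle and panel piece were not measured. All but the brush, which is out of that view, look in place in the final picture.

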